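# Fit a bayonet lamp in the bench tester and hold it in

### The job

Test the flat lamp: lift the loose safety cap off the tester's bayonet lampholder and set it down inside the round rim beside it, open end down. Then take the flat lamp from the wooden stand, push it into the lampholder against the spring, twist it a quarter turn clockwise (seen from above) and let the spring lift its pins up into the end notches. Finish with the lamp seated there and still held in the gripper for the test, without letting go of it, and leave the two round lamps in their holes and the mug where it is.

Things in the scene. Friction and masses are not known exactly. Their poses are not given: they have to be found in the camera images.
- tester: Fixed bench lamp tester: grey metal box 180 x 250 mm (x, y), dark deck 60 mm high. Origin: centre of its underside; z up, x from front to back, y leftward. On the deck a bayonet lampholder (mouth) and a round rim for the cap (cap_rest). Unused, at x = +58: white screw lampholder 28 mm high at y = 0, white two-pin holder 10 mm high at y = +85, rocker switch at y = -85.
- mouth (a point): Centre of the lampholder's open mouth, at tester (-25, 52, 96) mm, axes as the tester's. Upright brass barrel, bore 24.6, outside 34, rising 30 mm from a black flange (50 wide, 6 high). Two J-slots through its wall, 6 mm wide, start at the mouth on the +y and -y sides, go down to a floor 14 mm below it, then turn clockwise (see notch).
- notch (a point): The end notch on the lampholder's -x side, where a seated pin lies, 6 mm below the mouth; its twin is on the +x side. Each slot runs here from its entry by a quarter turn clockwise seen from above: roof of the run 7 mm, floor 14 mm below the mouth; at its end the 6 mm wide notch goes up to 4.5 mm below the mouth.
- contact (a joint): Sprung contact disc in the lampholder, m: 0 = up, its top 11 mm below the mouth; grows as the lamp pushes it down, at most 0.012. 4 N to start, then 1 N per mm. Reads about 0.003 with the lamp seated in the notches, 0.0055 to 0.0095 with the pins free to turn in the run.
- cap: Loose black plastic safety cap, an upside-down cup: outside 45 mm wide (top 4 mm tapers to 42), 48 high, inside 40 wide and 44 deep, 30 g. Origin: centre of its open lower rim; z to its closed top. It starts upright over the lampholder, its rim standing on the flange 66 mm above the table.
- cap_rest (a point): Centre of the cap's place, on the deck at tester (-25, -52, 60) mm: a round black rim 8 mm high, inside 52, outside 58 mm wide. The cap stands inside it on the deck.
- stand: Fixed plywood lamp stand 85 x 280 x 34 mm (x, y, z), origin at the centre of its underside, with three through holes 31 mm wide in a row along y at -90, 0 and +90 mm. A lamp stands in each, metal cap down, its white shoulder resting on the wood.
- flat_lamp: The lamp to fit: white paddle-shaped LED lamp, 93 mm high, about 70 g. Origin: centre of the bottom of its metal cap; z up along the lamp. Bayonet cap 22 mm in diameter, its bottom edge tapered to 16; round shoulder 39 mm wide, underside 24 mm above the origin. In the stand the origin is 10 mm above the table; seated in the lampholder it is 14 mm below the mouth.
- lamp_head (a point): Centre of the flat lamp's head, 64 mm above its origin: a disc 58 mm wide (lamp y) and 24 mm thick (lamp x), with flat faces to +x and -x. Grip it across these faces.
- lamp_pins (a point): Midpoint of the flat lamp's two bayonet pins, on its axis 8 mm above its origin. The pins, 3 mm thick, stick out along lamp +y and -y (in the plane of the head), 29 mm over the tips; a half turn makes no difference. They enter along the tester's y, turn free 8.5 to 12.5 mm below the mouth, and end along the tester's x.
- round_lamp1: Bystander: round white lamp 60 mm wide, 104 mm high, screw cap, standing in another hole of the stand. Origin: centre of its bottom.
- round_lamp2: Bystander: second round lamp, the same.
- mug: Bystander: white mug 80 mm wide, 90 mm high, standing beyond the work. Origin: centre of its underside.
Things that resemble listed ones, but are neither listed nor needed, are in the scene too. Of the things that look like the cap, the larger one is meant. Leave any purple look-alike of the flat_lamp alone.

How it is judged (in metres and radians):
On the way, in this order (a step that is already met when the one before it is completed fails the run):
1. the cap is off the lampholder, upright inside the round rim, and let go (horizontal distance between cap and cap_rest below 0.007 m and z of cap in the frame of cap_rest between -0.003 and 0.003 m and angle between cap's own z axis and vertical below 0.1 rad and contact force between the arm and cap below 0.1 N), for 0.2 s.
2. the flat lamp is pushed down into the lampholder against the spring, its pins in the entry slots (horizontal distance between flat_lamp and mouth below 0.004 m and z of flat_lamp in the frame of mouth below -0.0163 m and angle between the y axis of flat_lamp and the y axis of tester, either way round below 0.3 rad and value of joint contact above 0.004 m), for 0.02 s.
At the end, for the whole second after the job is handed in: Lamp gripped (over 3 N), still and seated: upright to 0.1 rad, centred to 3.5 mm, turned a quarter from the entry slots (to 0.22 rad), bottom 12 to 15.8 mm below the mouth, contact down over 1.5 mm. Cap untouched, upright on the deck within 7 mm of the rim centre (all of step 1 and horizontal distance between flat_lamp and mouth below 0.0035 m and z of flat_lamp in the frame of mouth between -0.0158 and -0.012 m and angle between flat_lamp's own z axis and vertical below 0.1 rad and angle between the y axis of flat_lamp and the x axis of tester, either way round below 0.22 rad and value of joint contact above 0.0015 m and contact force between the fingers and flat_lamp above 3 N and linear speed of flat_lamp below 0.02 m/s); the arm keeps its last pose, push and grip.
It fails at once if a round lamp was moved out of its place (distance of any of round_lamp1, round_lamp2 from where it was at the start of the episode above 0.02 m).
It fails at once if the mug was moved (distance of mug from where it was at the start of the episode above 0.03 m).
It also fails if it takes over 64 s, if anything falls off the work surface, if the arm or the gripper's body presses on something with over 40 N, if the wrist force passes 120 N, or if a joint passes its speed limit or range.

### The arm

A 6-joint arm with a two-finger parallel gripper is mounted at the origin on the work surface. World frame = base frame: x ahead of the robot, y to its left, z up, the work surface at z = 0. Lengths are in mm, angles in rad, forces in N, time in s.
With the tool pointing down it reaches from about 350 to 975 mm from the base axis. Payload 7.1 kg.
Tool frame: the origin (TCP) lies at the centre of the arm's flange, where the gripper is bolted on; the fingertips stand 182 mm ahead of it and the grasp point (between the pads) lies 163 mm ahead of it; z points along the fingers, y is the line along which they close (so a half turn about z gives the same grasp; the last joint's range is limited). The gripper opens to 88 mm and grips with 3 to 60 N. Pads are 20 mm wide; open, the fingers measure 115 mm over their backs; the gripper's body (75 mm by 178 mm) begins 61 mm behind the grasp point.
Start: joints at [1.104, 0.423, 1.63, -0, 1.089, -0.019], TCP at [270.583, 563.375, 404.675] pointing down, gripper open.
Joint ranges: [-3, 3], [-0.9, 2.11], [0.09, 2.58], [-1.31, 4.45], [0.11, 2.69], [-2.54, 2.54]. Speed limits (rad/s): [2.39, 2.39, 3.01, 3.14, 3.14, 3.14].

### API

Orientations are given as a rotation vector (axis times angle).
In Python, from workcell import readout, get_image, ctrl gives the robot as it stands.
- The arm moves only by the tool step_arm, never from a script. Its argument "targets" is a list that holds one entry, the list of rows, each a list of 7 numbers: the shift along the world's x, y, z as a fraction of full scale, then the turn, a rotation vector about the world's x, y, z as a fraction of full scale, then the opening, from 0 (shut) to 1 (fully open). In form: [[[dx, dy, dz, wx, wy, wz, claw], ...]]. A call has exactly 5 rows; each row shifts and turns the commanded pose from where the row before left it; what a row does not reach is not made up. Full scale, the value 1, is 0.05 m for a shift and 4 degrees for a turn. A row lasts 1/8 s, in which the tool goes at most 62.5 mm and 10.7 degrees, less where a joint would pass 70% of its speed; a pose out of reach is approached as far as the arm can. A call with a number of a shift or a turn outside -1 to 1 is refused whole. A call with a gripper value outside its range is refused whole. The fingers move at their own pace and stop on an object; the grip force is fixed at half the most. Time passes only in rows, so rows that do not move let the fingers close, or fill a call up. It gives the time, the measured TCP pose, the force, the opening and the grip force at its end, in the units of the state.
- readout.get_obs(): the state, without advancing time (a new reading comes with each control period).
- get_image(name): name is "scene" or "top"; returns a dict with "pixels" (420x560x3 uint8, red, green, blue), "intrinsics" (3x3 intrinsics, pixels), "extrinsics" (4x4, takes a point from world to camera coordinates). Camera axes: x right, y down, z forward; pixel columns grow to the right and rows downward; lengths in mm; the calibration is good to about 2 mm. A picture is of the moment at which its call begins. There is no depth.
- ctrl.close_job(): hands the job in; it is judged then, once.
The state is a dict: "t": time; "qpos": joint angles; "qvel": joint speeds; "joint_torque": joint torques, N m; "ee_pos": TCP position; "orientation": TCP orientation; "ft_force": force on the tool from outside, world axes, zero at the start; "moment": the same for the moment, N m; "width": finger opening in mm; "grasp_force": force on a finger pad.
Only numpy, scipy, OpenCV 4.12 (cv2) and the standard library are available. Lean on these libraries where they do the work, as an engineer would, in place of code of your own. Each camera call takes 0.05 s, during which the arm holds its last target. There are 200 camera calls.

## Working session

There is one attempt and no reset: what is moved stays moved. The work goes in short steps, Python scripts to look and compute and a tool call to move; the robot and the scene stay as the last step left them, time stands still between calls to the robot, and variables do not carry over. Pictures are saved under pics/ and viewed, at most 10 in all, crops included, and the job is handed in when it is done.

Besides the shell and the picture viewer there is one more tool, called after ">>>" as name(argument=value, ...), one argument or row to a line, values as JSON. step_arm: Moves the arm, as the interface text tells. Shift numbers are shares of 0.05 m and turn numbers shares of 4 degrees, none past 1 either way. Its arguments: {"type":"object","properties":{"targets":{"type":"array"}},"required":["targets"]}

```bash
mkdir -p pics
cat > h.py <<'E'
import numpy as np,cv2
from workcell import readout,get_image,ctrl
def grab(n,tag):
    d=get_image(n); im=cv2.cvtColor(d["pixels"],cv2.COLOR_RGB2BGR); cv2.imwrite(f"pics/{tag}_{n}.png",im)
    np.savez(f"pics/{tag}_{n}.npz",K=d["intrinsics"],E=d["extrinsics"]); return im
def load(n,tag):
    z=np.load(f"pics/{tag}_{n}.npz"); return cv2.imread(f"pics/{tag}_{n}.png"),z["K"],z["E"]
def ray(K,E,u,v):
    R,t=E[:3,:3],E[:3,3]; d=R.T@np.linalg.inv(K)@np.array([u,v,1.]); return -R.T@t,d/np.linalg.norm(d)
def onz(K,E,u,v,z):
    o,d=ray(K,E,u,v); return o+d*(z-o[2])/d[2]
def tri(a,b):
    A=[];B=[]
    for K,E,u,v in (a,b):
        o,d=ray(np.array(K),np.array(E),u,v);P=np.eye(3)-np.outer(d,d);A.append(P);B.append(P@o)
    return np.linalg.lstsq(np.vstack(A),np.hstack(B),rcond=None)[0]
def proj(K,E,p):
    q=K@(E[:3,:3]@np.array(p,float)+E[:3,3]); return q[:2]/q[2]
E
python3 -c "
from h import *
for n in('scene','top'):
    grab(n,'a'); _,K,E=load(n,'a'); print(n,K[0,0],-E[:3,:3].T@E[:3,3],E[2,:3])
print(readout.get_obs())
a=cv2.imread('pics/a_scene.png');b=cv2.imread('pics/a_top.png')
"
```

```text
scene 468.8871011717542 [1175.55927768 -201.32759818 1068.36077034] [-0.49627027  0.19646379 -0.84564638]
top 539.8355842501248 [ 413.56701172   17.93963279 1168.72005796] [ 0.17779797 -0.01102116 -0.98400529]
{'t': 0.1, 'qpos': array([ 1.10399715e+00,  4.23733001e-01,  1.63063304e+00, -4.04286542e-05,
        1.08856234e+00, -1.89876256e-02]), 'qvel': array([ 0.00017985, -0.0015848 , -0.00210013, -0.00027005, -0.0001825 ,
       -0.00210587]), 'joint_torque': array([ 4.23454130e-04, -5.45619464e+01, -2.74320227e+01,  6.45374134e-02,
        1.88468175e-02, -4.02988883e-05]), 'ee_pos': array([270.47775862, 563.15255988, 403.99122653]), 'orientation': array([-6.97465422e-01, -3.06289767e+00,  2.04989718e-03]), 'ft_force': array([-0.75362268, -0.77557864,  0.31081889]), 'moment': array([-0.01911828,  0.00481473, -0.00852755]), 'grasp_force': 0.0, 'width': 87.85954797309988}
```

View pics/a_scene.png

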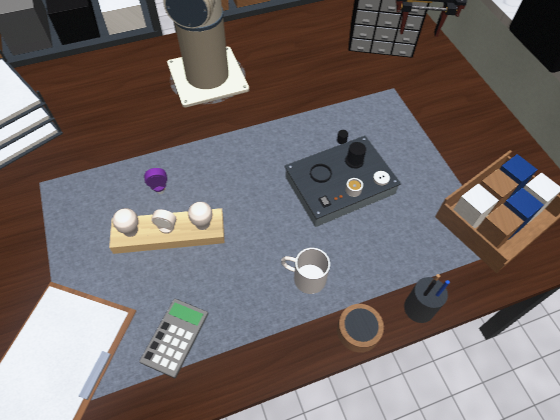

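View pics/a_top.png

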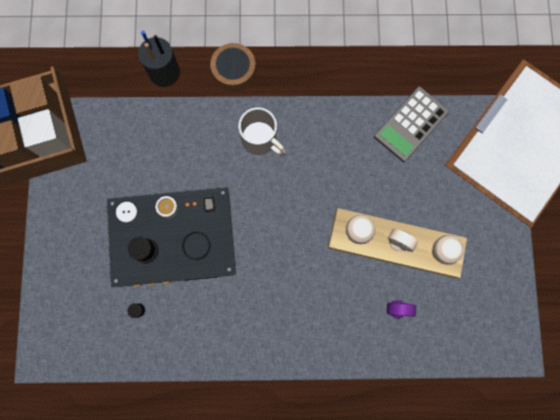

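The scene view shows the cap at about (356,153), the rim at (320,172), the flat lamp at (163,220) and the mug at (312,270). In the top view the cap is at (141,250), the rim at (197,245), the flat lamp at (403,241) and the small look-alike cap at (136,310). The purple lamp is lying at (402,309).

```bash
python3 -c "
from h import *
a=cv2.imread('pics/a_scene.png');b=cv2.imread('pics/a_top.png')
def c(im,x,y,w,h): return cv2.resize(im[y:y+h,x:x+w],(400,300),interpolation=cv2.INTER_CUBIC)
cv2.imwrite('pics/crop1.png',np.vstack([np.hstack([c(a,280,130,132,99),c(b,100,180,144,108)]),np.hstack([c(a,100,180,136,102),c(b,325,190,148,111)])]))
"
```

```text
(no output)
```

View pics/crop1.png

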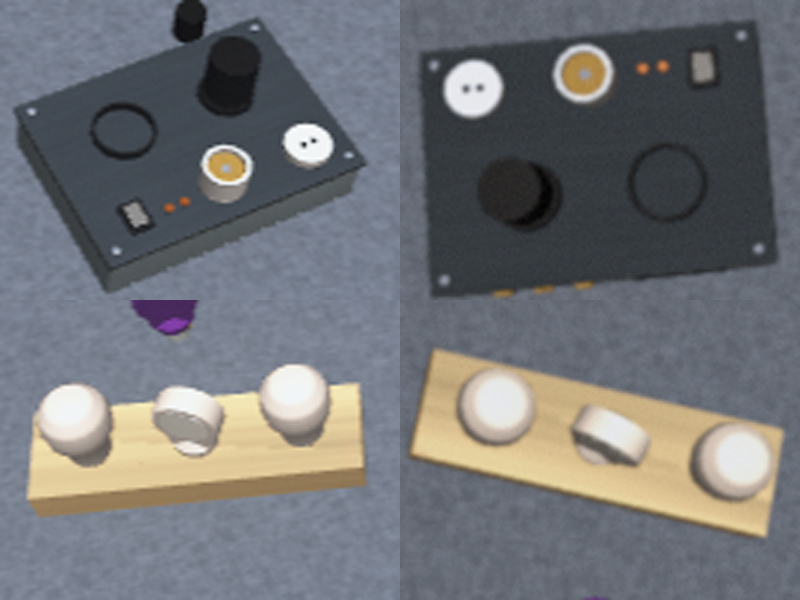

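The crops show the deck's corner screws, the rim, the cap top and the lamp head clearly. In the top view the head is turned relative to the stand.

```bash
python3 -c "
from h import *
a,Ka,Ea=load('scene','a');b,Kb,Eb=load('top','a')
A=lambda x,y:(Ka,Ea,280+x*.33,130+y*.33)
B=lambda x,y:(Kb,Eb,100+(x-400)*.36-.32,180+y*.36-.32)
S=lambda x,y:(Ka,Ea,100+x*.34,180+(y-300)*.34)
T=lambda x,y:(Kb,Eb,325+(x-400)*.37-.3,190+(y-300)*.37-.3)
np.set_printoptions(precision=1,suppress=True)
P=[tri(A(*p),B(*q)) for p,q in [((349,155),(434,65)),((117,251),(741,35)),((32,112),(759,248)),((255,27),(444,280))]]
for p in P: print('screw',p)
c=sum(P)/4; yv=(P[0]+P[3]-P[1]-P[2])/4; ang=np.arctan2(-yv[0],yv[1]); print('centre',c,'yaw',np.degrees(ang))
xv=(P[0]+P[1]-P[2]-P[3]);print('yaw2',np.degrees(np.arctan2(xv[1],xv[0])))
R=np.array([[np.cos(ang),-np.sin(ang)],[np.sin(ang),np.cos(ang)]])
print('mouth',c[:2]+R@[-25,52],'rest',c[:2]+R@[-25,-52])
print('rim',tri(A(124,131),B(667,183)),'captop',tri(A(236,56),B(512,190)))
# stand top corners: scene corners; 
for n,p,q in [('st+',(360,383),(433,350)),]: pass
Q=[tri(S(*p),T(*q)) for p,q in [((365,470),(433,350)),((28,500),(782,430)),((37,412),(767,535)),((359,384),(411,457))]]
for p in Q: print('stand',p)
print('stc',sum(Q)/4)
# lamp masks top
hsv=cv2.cvtColor(b,cv2.COLOR_BGR2HSV); 
for th in (170,190,205,220):
    m=((hsv[...,1]<60)&(hsv[...,2]>th)).astype(np.uint8); m[:, :380]=0; m[:,425:]=0; m[:222]=0; m[262:]=0
    n,l,s,ce=cv2.connectedComponentsWithStats(m)
    for i in range(1,n):
        if s[i,4]>20:
            ys,xs=np.where(l==i); print(th,s[i],ce[i],cv2.minAreaRect(np.c_[xs,ys].astype(np.float32)))
"
```

```text
screw [613.7 347.5  61.6]
screw [634.9 118.9  60.3]
screw [475.4 104.5  59.3]
screw [454.4 333.6  61.2]
centre [544.6 226.1  60.6] yaw 5.255677806996082
yaw2 5.071898471972697
mouth [514.9 275.6] rest [524.5 172.1]
rim [523.7 172.4  61.6] captop [515.1 275.2 112.6]
stand [ 604.5 -123.5   27.4]
stand [ 537.6 -396.6   29.8]
stand [ 456.1 -375.9   33.7]
stand [ 519.6 -103.6   27.5]
stc [ 529.4 -249.9   29.6]
170 [390 229  27  20 291] [404.1 237.9] ((404.2041015625, 237.72569274902344), (26.721588134765625, 11.905143737792969), 27.897274017333984)
170 [391 245  10   6  35] [395.5 247.5] ((395.4000549316406, 247.70001220703125), (10.28591251373291, 3.5777084827423096), 26.56505012512207)
190 [392 229  25  19 265] [404.3 237.8] ((404.3148498535156, 237.53460693359375), (24.117647171020508, 11.470588684082031), 28.072484970092773)
205 [393 230  24  17 233] [404.4 237.7] ((404.31884765625, 237.47935485839844), (22.282691955566406, 10.70111083984375), 28.300756454467773)
220 [394 231  21  15 186] [404.3 237.7] ((404.0000305175781, 237.50001525878906), (20.124608993530273, 9.838699340820312), 26.56505012512207)
```

>>> step_arm(
  targets=[
    [[0.8,-0.94,0,0,0,0,1],[0.8,-0.94,0,0,0,0,1],[0.8,-0.94,0,0,0,0,1],[0.8,-0.94,0,0,0,0,1],[0.8,-0.94,0,0,0,0,1]],
  ],
)

```text
t: 0.72
ee_pos: [471.5, 326.7, 404.5]
orientation: [-0.697, -3.063, 0.0]
ft_force: [0.9, 0.4, 0.2]
width: 88.3
grasp_force: 0.0
```

>>> step_arm(
  targets=[
    [[0.445,-0.53,0,0,0,0,1],[0.445,-0.53,-0.4,0,0,0,1],[0,0,-0.7,0,0,0,1],[0,0,-0.8,0,0,0,1],[0,0,0,0,0,0,1]],
  ],
)

```text
t: 1.35
ee_pos: [514.0, 274.6, 306.8]
orientation: [-0.697, -3.058, 0.007]
ft_force: [-0.1, 0.2, 0.8]
width: 87.8
grasp_force: 0.0
```

```bash
python3 -c "
from h import *
np.set_printoptions(precision=1,suppress=True)
a,Ka,Ea=load('scene','a');b,Kb,Eb=load('top','a')
c=onz(Kb,Eb,404.2,237.8,95)
for th in (26.5,28):
    t=np.radians(th); d=np.array([np.cos(t),np.sin(t)])*12
    p=onz(Kb,Eb,404.2-d[0],237.8-d[1],92);q=onz(Kb,Eb,404.2+d[0],237.8+d[1],92)
    print('head',c,'ydir',p-q,'yaw',np.degrees(np.arctan2(-(p-q)[0],(p-q)[1])))
# scene head: whole-head silhouette
hsv=cv2.cvtColor(a,cv2.COLOR_BGR2HSV); m=((hsv[...,1]<50)&(hsv[...,2]>130)).astype(np.uint8)
m[:,:148]=0;m[:,182:]=0;m[:205]=0;m[240:]=0
n,l,s,ce=cv2.connectedComponentsWithStats(m); i=1+np.argmax(s[1:,4]);print(s[i],ce[i])
# predicted silhouettes
for p in ([c[0],c[1],74],[c[0],c[1],103],[c[0],c[1],34]): print(proj(Ka,Ea,p),proj(Kb,Eb,p))
cv2.imwrite('pics/crop2.png',cv2.resize(np.hstack([a[195:250,130:200],b[215:270,370:440]]),None,fx=5.7,fy=5.7,interpolation=cv2.INTER_CUBIC))
grab('scene','b');grab('top','b')
o=readout.get_obs();print(o['ee_pos'],o['orientation'],o['ft_force'])
x=cv2.imread('pics/b_scene.png')[60:210,250:450];y=cv2.imread('pics/b_top.png')[170:320,60:260]
cv2.imwrite('pics/crop3.png',cv2.resize(np.hstack([x,y]),(800,300)))
i2=cv2.resize(cv2.imread('pics/crop2.png'),(800,300));cv2.imwrite('pics/crop4.png',np.vstack([cv2.imread('pics/crop3.png'),i2]))
"
```

```text
head [ 531.9 -247.8   95. ] ydir [22.  42.1  0. ] yaw -27.619501042977088
head [ 531.9 -247.8   95. ] ydir [23.1 41.4  0. ] yaw -29.175070644509823
[148 205  34  28 653] [163.9 215.9]
[165.5 219.4] [401.7 239. ]
[163.1 213.2] [405.2 237.3]
[168.5 227.5] [397.2 241. ]
[515.3 275.5 310.1] [-0.7 -3.1  0. ] [ 0.6 -0.5  1.3]
```

View pics/crop4.png

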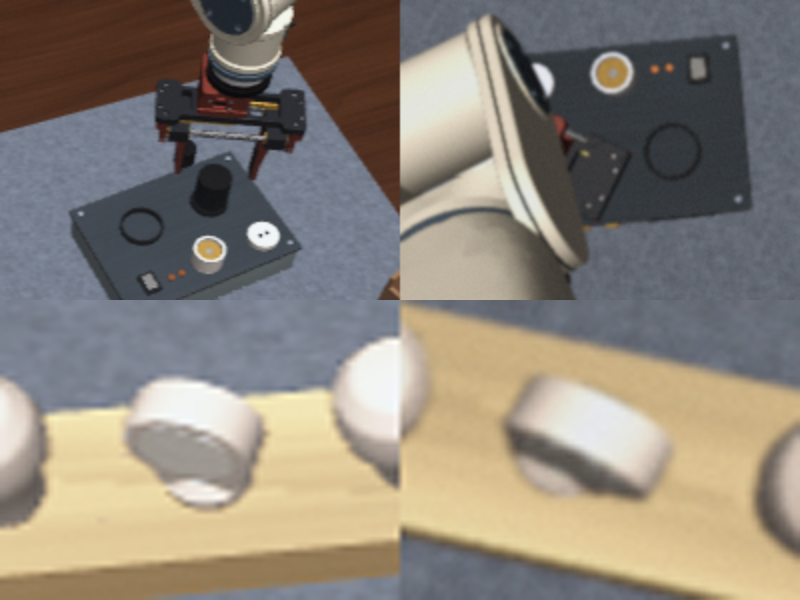

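The gripper is centred above the cap. In the crops the lamp head is tilted about 28° from world y.

>>> step_arm(
  targets=[
    [[0,0,-0.46,0,0,0,1],[0,0,-0.46,0,0,0,1],[0,0,0,0,0,0,0.8],[0,0,0,0,0,0,0],[0,0,0,0,0,0,0]],
  ],
)

```text
t: 2.08
ee_pos: [515.6, 275.7, 265.2]
orientation: [0.697, 3.061, 0.002]
ft_force: [-0.5, -0.8, 0.7]
width: 61.3
grasp_force: 0.0
```

>>> step_arm(
  targets=[
    [[0,0,0,0,0,0,0],[0,0,0,0,0,0,0],[0,0,0,0,0,0,0],[0,0,0,0,0,0,0],[0,0,0,0,0,0,0]],
  ],
)

```text
t: 2.7
ee_pos: [515.2, 275.4, 263.9]
orientation: [0.697, 3.063, 0.0]
ft_force: [-0.1, -1.2, 4.7]
width: 45.2
grasp_force: 30.0
```

>>> step_arm(
  targets=[
    [[0,0,0.45,0,0,0,0],[0,0,0.45,0,0,0,0],[0.062,-0.69,0,0,0,0,0],[0.063,-0.69,0,0,0,0,0],[0.063,-0.69,0,0,0,0,0]],
  ],
)

```text
t: 3.32
ee_pos: [524.2, 170.9, 308.3]
orientation: [-0.697, -3.063, 0.0]
ft_force: [-0.2, -0.3, -0.4]
width: 45.0
grasp_force: 30.0
```

>>> step_arm(
  targets=[
    [[0,0,0,0,0,0,0],[0,0,0,0,0,0,0],[0,0,-0.4,0,0,0,0],[0,0,-0.2,0,0,0,0],[0,0,0,0,0,0,0]],
  ],
)

```text
t: 3.95
ee_pos: [524.1, 172.4, 277.8]
orientation: [-0.696, -3.062, 0.001]
ft_force: [-0.3, 1.0, 0.2]
width: 44.9
grasp_force: 30.0
```

```bash
python3 -c "
from h import *
a=grab('scene','c');b=grab('top','c')
o=readout.get_obs();print(o['ee_pos'],o['ft_force'],o['width'])
cv2.imwrite('pics/crop5.png',cv2.resize(np.hstack([a[110:230,270:410],b[190:310,100:240]]),(800,343),interpolation=cv2.INTER_CUBIC))
"
```

```text
[524.55922929 172.35109005 278.82104225] [ 0.46079095  0.90349729 -0.67266235] 44.91540015380857
```

View pics/crop5.png

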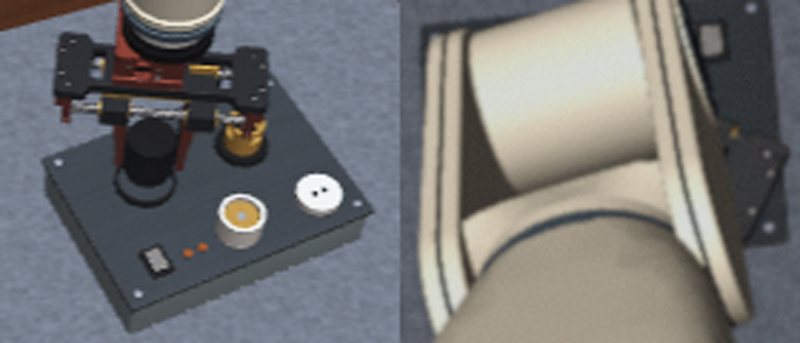

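The cap is in the grip above the rim, and the lampholder barrel is uncovered. I'll lower it now.

>>> step_arm(
  targets=[
    [[0,0,-0.2,0,0,0,0],[0,0,-0.15,0,0,0,0],[0,0,-0.06,0,0,0,0],[0,0,0,0,0,0,0],[0,0,0,0,0,0,0]],
  ],
)

```text
t: 4.68
ee_pos: [524.4, 171.8, 258.2]
orientation: [-0.698, -3.063, 0.0]
ft_force: [-0.2, 0.7, 1.5]
width: 45.3
grasp_force: 30.0
```

>>> step_arm(
  targets=[
    [[0,0,0,0,0,0,0.8],[0,0,0,0,0,0,0.8],[0,0,0,0,0,0,0.8],[0,0,0,0,0,0,0.8],[0,0,0.3,0,0,0,0.8]],
  ],
)

```text
t: 5.3
ee_pos: [524.1, 171.7, 272.8]
orientation: [-0.697, -3.061, 0.002]
ft_force: [0.3, 0.9, -0.1]
width: 69.9
grasp_force: 0.0
```

>>> step_arm(
  targets=[
    [[0,0,0.9,0,0,0,0.8],[0,0,0.8,0,0,0,0.8],[0,-0.9,0,0,0,-1,1],[0,-1,0,0,0,-1,1],[0,-1,0,0,0,-1,1]],
  ],
)

```text
t: 5.92
ee_pos: [524.4, 25.7, 359.5]
orientation: [1.016, 2.971, 0.001]
ft_force: [0.7, -0.0, 0.0]
width: 87.7
grasp_force: 0.0
```

```bash
python3 -c "
from h import *
a=grab('scene','d');b=grab('top','d')
o=readout.get_obs();print(o['ee_pos'],o['orientation'],o['width'])
cv2.imwrite('pics/crop6.png',cv2.resize(np.hstack([a[110:230,270:410],b[190:310,100:240]]),(800,343),interpolation=cv2.INTER_CUBIC))
"
```

```text
[524.33382831  23.51678877 359.32061076] [ 1.02109762e+00  2.96967470e+00 -6.09965848e-04] 87.74067531132353
```

View pics/crop6.png

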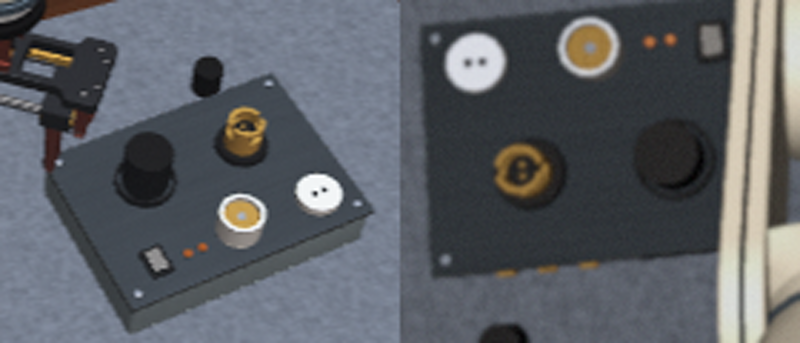

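The cap stands inside the rim at crop position (148,165) in the scene view, and the brass lampholder is bare. Next is the flat lamp.

>>> step_arm(
  targets=[
    [[0,-0.27,0,0,0,-1,1],[0,-0.27,0,0,0,-1,1],[0,-0.27,0,0,0,-1,1],[0,-0.27,0,0,0,-1,1],[0,-0.27,0,0,0,-1,1]],
  ],
)

```text
t: 6.65
ee_pos: [524.6, -40.4, 359.0]
orientation: [1.516, 2.751, 0.001]
ft_force: [0.3, 0.2, -0.4]
width: 87.6
grasp_force: 0.0
```

>>> step_arm(
  targets=[
    [[0,-0.27,0,0,0,-1,1],[0,-0.27,0,0,0,-1,1],[0,-0.27,0,0,0,-1,1],[0,-0.27,0,0,0,-1,1],[0,-0.27,0,0,0,-1,1]],
  ],
)

```text
t: 7.28
ee_pos: [524.7, -107.8, 359.1]
orientation: [1.971, 2.446, 0.001]
ft_force: [-0.1, -0.2, -0.1]
width: 87.9
grasp_force: 0.0
```

>>> step_arm(
  targets=[
    [[0,-0.27,0,0,0,-1,1],[0,-0.27,0,0,0,-1,1],[0,-0.27,0,0,0,-1,1],[0,-0.27,0,0,0,-1,1],[0,-0.27,0,0,0,-1,1]],
  ],
)

```text
t: 7.9
ee_pos: [524.8, -175.4, 359.0]
orientation: [2.366, 2.066, 0.001]
ft_force: [-0.2, -0.4, 0.2]
width: 87.6
grasp_force: 0.0
```

>>> step_arm(
  targets=[
    [[0.03,-0.27,0,0,0,-1,1],[0.03,-0.27,0,0,0,-1,1],[0.04,-0.27,0,0,0,-1,1],[0.04,-0.27,0,0,0,-1,1],[0,-0.27,0,0,0,-1,1]],
  ],
)

```text
t: 8.52
ee_pos: [532.0, -242.9, 359.1]
orientation: [2.689, 1.624, 0.001]
ft_force: [-0.0, -0.3, 1.5]
width: 87.6
grasp_force: 0.0
```

```bash
python3 -c "
from h import *
np.set_printoptions(precision=2,suppress=True)
o=readout.get_obs();q=o['orientation'];print(o['t'],o['ee_pos'],q,'psi',2*np.degrees(np.arctan2(q[1],q[0]))-90,o['qpos'][5])
a,Ka,Ea=load('scene','d');b,Kb,Eb=load('top','d')
for im,x0,x1,y0,y1 in ((a,345,366,142,168),(b,128,160,232,268)):
    h=cv2.cvtColor(im,cv2.COLOR_BGR2HSV); m=((h[...,0]>8)&(h[...,0]<30)&(h[...,1]>100)&(h[...,2]>70)).astype(np.uint8)
    w=np.zeros_like(m); w[y0:y1,x0:x1]=m[y0:y1,x0:x1]; ys,xs=np.where(w>0); print(xs.min(),xs.max(),ys.min(),ys.max(),xs.mean(),ys.mean())
    if im is b:
        (c,ax,an)=cv2.fitEllipse(cv2.convexHull(np.c_[xs,ys].astype(np.int32))) ; print(c,ax,onz(Kb,Eb,*c,96),onz(Kb,Eb,*c,90))
print(proj(Ka,Ea,[515,275.4,96]),proj(Kb,Eb,[515,275.4,96]))
# cap place check by scene dark top
h=cv2.cvtColor(b,cv2.COLOR_BGR2GRAY); print(proj(Kb,Eb,[524.4,172,108]),proj(Ka,Ea,[524.4,172,108]))
"
```

```text
8.525 [ 531.98 -242.89  359.06] [2.69 1.62 0.  ] psi -27.729424475471127 0.03512978626425031
349 362 147 164 355.04624277456645 155.8728323699422
133 152 240 258 142.11467889908258 249.2018348623853
(142.0645294189453, 249.2418212890625) (18.30723762512207, 19.631980895996094) [514.25 274.7   96.  ] [514.81 276.14  90.  ]
[356.83 152.44] [141.72 248.87]
[193.15 242.99] [322.78 162.77]
```

>>> step_arm(
  targets=[
    [[-0.01,-0.11,-0.4,0,0,-0.15,1],[0,0,-0.7,0,0,0,1],[0,0,-0.7,0,0,0,1],[0,0,-0.44,0,0,0,1],[0,0,-0.2,0,0,0,1]],
  ],
)

```text
t: 9.15
ee_pos: [531.1, -248.0, 235.6]
orientation: [-2.695, -1.613, 0.001]
ft_force: [0.5, -0.2, 0.7]
width: 87.8
grasp_force: 0.0
```

```bash
python3 -c "
from h import *
a=grab('scene','e');b=grab('top','e')
o=readout.get_obs();print(o['ee_pos'],o['ft_force'])
cv2.imwrite('pics/crop7.png',cv2.resize(np.hstack([a[170:260,110:215],b[190:280,350:455]]),(800,343),interpolation=cv2.INTER_CUBIC))
"
```

```text
[ 531.12551046 -248.16680776  235.88658704] [ 0.96570352 -0.09487594  0.1847293 ]
```

View pics/crop7.png

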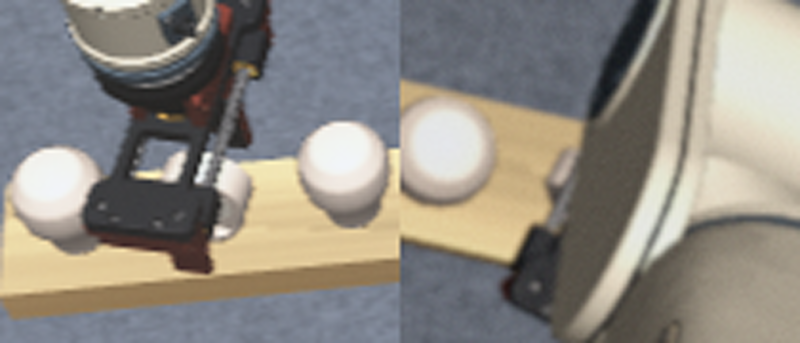

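The fingers straddle the lamp head and stay clear of the round lamps.

>>> step_arm(
  targets=[
    [[0,0,0,0,0,0,0.5],[0,0,0,0,0,0,0.2],[0,0,0,0,0,0,0],[0,0,0,0,0,0,0],[0,0,0,0,0,0,0]],
  ],
)

```text
t: 9.88
ee_pos: [531.0, -248.7, 236.3]
orientation: [2.696, 1.612, 0.0]
ft_force: [-0.3, -0.4, 0.9]
width: 41.4
grasp_force: 0.0
```

>>> step_arm(
  targets=[
    [[0,0,0,0,0,0,0],[0,0,0,0,0,0,0],[0,0,0,0,0,0,0],[0,0,0,0,0,0,0],[0,0,0,0,0,0,0]],
  ],
)

```text
t: 10.5
ee_pos: [531.0, -248.6, 236.2]
orientation: [-2.696, -1.612, -0.0]
ft_force: [0.9, 0.8, -0.5]
width: 23.8
grasp_force: 29.9
```

>>> step_arm(
  targets=[
    [[0,0,0.5,0,0,0,0],[0,0,0.9,0,0,0,0],[0,0,0.9,0,0,0,0],[0,0.4,0.5,0,0,0,0],[0,0.9,0,0,0,0,0]],
  ],
)

```text
t: 11.12
ee_pos: [531.6, -184.2, 378.7]
orientation: [2.695, 1.607, 0.005]
ft_force: [0.7, 0.4, -0.8]
width: 24.0
grasp_force: 29.9
```

>>> step_arm(
  targets=[
    [[0,0.9,0,0,0,1,0],[0,0.9,0,0,0,1,0],[0,0.9,0,0,0,1,0],[0,0.9,0,0,0,1,0],[0,0.9,0,0,0,1,0]],
  ],
)

```text
t: 11.75
ee_pos: [530.7, 42.8, 376.1]
orientation: [-2.373, -2.058, 0.0]
ft_force: [-0.3, -0.3, -0.4]
width: 23.7
grasp_force: 29.9
```

>>> step_arm(
  targets=[
    [[-0.11,0.9,0,0,0,1,0],[-0.11,0.9,0,0,0,1,0],[-0.11,0.9,0,0,0,1,0],[0,0.9,0,0,0,0.35,0],[0,0.9,0,0,0,0,0]],
  ],
)

```text
t: 12.38
ee_pos: [514.1, 267.8, 376.1]
orientation: [-2.119, -2.319, 0.0]
ft_force: [0.5, -0.5, -0.4]
width: 23.9
grasp_force: 29.9
```

>>> step_arm(
  targets=[
    [[0,0.2,0,0,0,0,0],[0,0,-0.4,0,0,0,0],[0,0,-0.2,0,0,0,0],[0,0,0,0,0,0,0],[0,0,0,0,0,0,0]],
  ],
)

```text
t: 13.0
ee_pos: [514.8, 276.0, 346.6]
orientation: [2.12, 2.318, 0.001]
ft_force: [0.0, 0.4, -0.8]
width: 24.3
grasp_force: 29.9
```

```bash
python3 -c "
from h import *
np.set_printoptions(precision=2,suppress=True)
a=grab('scene','f');b=grab('top','f')
o=readout.get_obs();q=o['orientation'];print(o['t'],o['ee_pos'],o['ft_force'],'psi',2*np.degrees(np.arctan2(q[1],q[0]))-90,o['width'],o['qpos'][5])
_,Ka,Ea=load('scene','f'); z=o['ee_pos'][2]-226; print('bottom z',z)
for p in ([514.7,275.3,z],[514.7,275.3,z+24],[514.7,275.3,z+64],[514.7,275.3,96]): print((proj(Ka,Ea,p)-[320,90])*5.333)
cv2.imwrite('pics/crop8.png',cv2.resize(np.hstack([a[90:190,320:395]]),None,fx=5.333,fy=5.333,interpolation=cv2.INTER_CUBIC))
"
```

```text
13.1 [514.78 276.15 346.83] [-0.46 -0.38  0.52] psi 5.114767558728701 23.717681755773334 0.38272150494900753
bottom z 120.82789297164385
[203.74 300.54]
[211.5 268.5]
[225.02 212.63]
[195.99 332.59]
```

View pics/crop8.png

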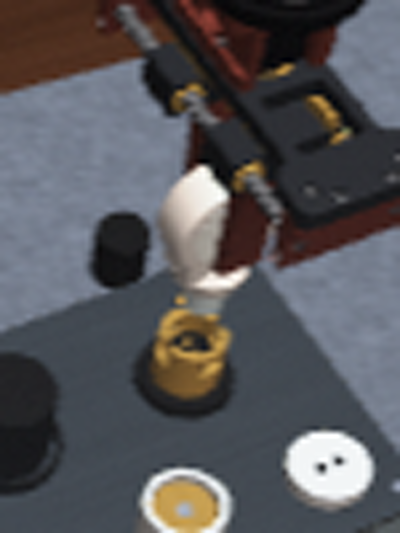

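The lamp hangs over the brass mouth, with its metal cap at crop (208,303) and a pin at (182,300). I'll zoom in to compare this with the predicted points.

```bash
python3 -c "
from h import *
np.set_printoptions(precision=2,suppress=True)
a,Ka,Ea=load('scene','f'); c=np.array([514.78,276.1]); z=120.8; f=12; x0,y0=335,115
im=cv2.resize(a[y0:y0+50,x0:x0+50],None,fx=f,fy=f,interpolation=cv2.INTER_CUBIC)
P=lambda p:tuple(((proj(Ka,Ea,p)-[x0,y0]+.5)*f).astype(int))
t=np.radians(5.1); ux=np.array([np.cos(t),np.sin(t)]);uy=np.array([-ux[1],ux[0]])
for s in(-14.5,14.5): cv2.circle(im,P([*(c+uy*s),z+8]),3,(0,0,255),-1)
for r,h,col in((8,0,(0,255,0)),(11,3,(0,255,0)),(19.5,24,(255,0,0))):
    for k in np.arange(0,6.28,.5): cv2.circle(im,P([c[0]+r*np.cos(k),c[1]+r*np.sin(k),z+h]),2,col,-1)
for k in np.arange(0,6.28,.4): cv2.circle(im,P([514.7+17*np.cos(k),275.3+17*np.sin(k),96]),2,(255,0,255),-1)
cv2.imwrite('pics/crop9.png',im)
p=np.array([*c,128.]); print([(proj(Ka,Ea,p+d)-proj(Ka,Ea,p))*f for d in np.array([[*ux,0],[*uy,0],[0,0,1]])])
"
```

```text
[array([2.36, 3.26]), array([ 3.99, -1.5 ]), array([ 0.72, -2.99])]
```

View pics/crop9.png

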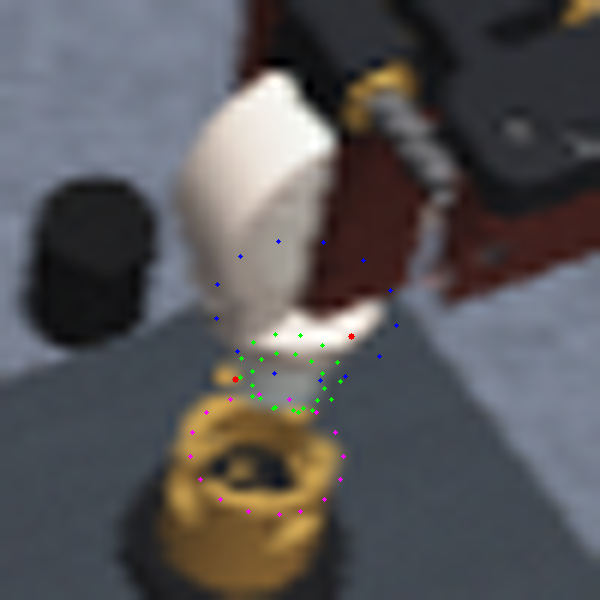

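The pins line up with the slots to about 1 mm, and the remaining offset is close to the barrel's own calibration offset. I'll descend gently and watch the force.

>>> step_arm(
  targets=[
    [[-0.01,0,-0.3,0,0,0,0],[0,0,-0.14,0,0,0,0],[0,0,-0.06,0,0,0,0],[0,0,-0.04,0,0,0,0],[0,0,0,0,0,0,0]],
  ],
)

```text
t: 13.72
ee_pos: [514.0, 276.4, 319.1]
orientation: [-2.119, -2.319, 0.0]
ft_force: [1.0, 0.2, -0.3]
width: 24.2
grasp_force: 29.9
```

>>> step_arm(
  targets=[
    [[0,0,-0.04,0,0,0,0],[0,0,-0.04,0,0,0,0],[0,0,-0.04,0,0,0,0],[0,0,0,0,0,0,0],[0,0,0,0,0,0,0]],
  ],
)

```text
t: 14.35
ee_pos: [514.0, 276.4, 313.2]
orientation: [2.119, 2.319, 0.0]
ft_force: [-0.0, 0.8, -1.1]
width: 23.9
grasp_force: 29.9
```

>>> step_arm(
  targets=[
    [[0,0,-0.04,0,0,0,0],[0,0,-0.04,0,0,0,0],[0,0,-0.02,0,0,0,0],[0,0,0,0,0,0,0],[0,0,0,0,0,0,0]],
  ],
)

```text
t: 14.98
ee_pos: [514.1, 276.4, 308.7]
orientation: [2.119, 2.319, 0.001]
ft_force: [-1.1, -1.4, 6.4]
width: 24.0
grasp_force: 29.9
```

>>> step_arm(
  targets=[
    [[0,0,-0.04,0,0,0,0],[0,0,-0.04,0,0,0,0],[0,0,-0.03,0,0,0,0],[0,0,0,0,0,0,0],[0,0,0,0,0,0,0]],
  ],
)

```text
t: 15.6
ee_pos: [514.1, 276.4, 303.7]
orientation: [2.119, 2.319, 0.001]
ft_force: [-3.2, -1.4, 11.0]
width: 23.9
grasp_force: 29.9
```

>>> step_arm(
  targets=[
    [[0,0,0,0,0,-0.5,0],[0,0,0,0,0,-0.5,0],[0,0,0,0,0,-0.5,0],[0,0,0,0,0,-0.5,0],[0,0,0,0,0,-0.5,0]],
  ],
)

```text
t: 16.23
ee_pos: [514.6, 276.7, 304.1]
orientation: [2.314, 2.124, 0.004]
ft_force: [-0.7, -0.6, 10.3]
width: 23.8
grasp_force: 29.9
```

```bash
python3 -c "
from h import *
np.set_printoptions(precision=2,suppress=True)
o=readout.get_obs();q=o['orientation'];print(o['ee_pos'],o['ft_force'],o['moment'],'psi',2*np.degrees(np.arctan2(q[1],q[0]))-90)"
```

```text
[514.59 276.68 304.06] [-0.68 -0.62 10.32] [-0.21  0.2  -0.  ] psi -4.918931311331946
```

>>> step_arm(
  targets=[
    [[0,0,-0.01,0,0,-0.8,0],[0,0,0,0,0,-0.8,0],[0,0,0,0,0,-0.8,0],[0,0,0,0,0,-0.8,0],[0,0,0,0,0,-0.8,0]],
  ],
)

```text
t: 16.85
ee_pos: [514.9, 276.8, 303.8]
orientation: [2.588, 1.78, 0.006]
ft_force: [1.0, -0.7, 11.0]
width: 24.0
grasp_force: 29.9
```

>>> step_arm(
  targets=[
    [[0,0,0,0,0,-0.8,0],[0,0,0,0,0,-0.8,0],[0,0,0,0,0,-0.8,0],[0,0,0,0,0,-0.8,0],[0,0,0,0,0,-0.8,0]],
  ],
)

```text
t: 17.48
ee_pos: [515.0, 276.8, 303.9]
orientation: [2.811, 1.403, 0.006]
ft_force: [0.6, -0.2, 9.8]
width: 24.0
grasp_force: 29.9
```

>>> step_arm(
  targets=[
    [[0,0,0,0,0,-0.8,0],[0,0,0,0,0,-0.8,0],[0,0,0,0,0,-0.8,0],[0,0,0,0,0,-0.8,0],[0,0,0,0,0,-0.8,0]],
  ],
)

```text
t: 18.1
ee_pos: [515.0, 276.8, 303.9]
orientation: [-2.978, -0.998, -0.006]
ft_force: [-0.1, -0.4, 10.1]
width: 24.0
grasp_force: 29.9
```

>>> step_arm(
  targets=[
    [[0,0,0,0,0,-0.8,0],[0,0,0,0,0,-0.8,0],[0,0,0,0,0,-0.8,0],[0,0,0,0,0,-0.8,0],[0,0,0,0,0,0,0]],
  ],
)

```text
t: 18.73
ee_pos: [515.0, 276.6, 303.8]
orientation: [-3.071, -0.662, -0.006]
ft_force: [1.7, -1.8, 11.2]
width: 24.0
grasp_force: 29.9
```

```bash
python3 -c "
from h import *
np.set_printoptions(precision=2,suppress=True)
o=readout.get_obs();q=o['orientation'];print(o['ee_pos'],o['ft_force'],o['moment'],'psi',2*np.degrees(np.arctan2(q[1],q[0]))-90,o['qpos'][5])"
```

```text
[515.03 276.57 303.79] [ 1.69 -1.79 11.21] [-0.42  0.01 -0.08] psi -425.67841424595895 1.619481992494388
```

>>> step_arm(
  targets=[
    [[0,0,0,0,0,-1,0],[0,0,0,0,0,-1,0],[0,0,0,0,0,-1,0],[0,0,0,0,0,-1,0],[0,0,0,0,0,-0.75,0]],
  ],
)

```text
t: 19.35
ee_pos: [515.1, 276.2, 303.7]
orientation: [-3.138, -0.144, -0.006]
ft_force: [2.2, -3.9, 10.9]
width: 24.0
grasp_force: 29.9
```

>>> step_arm(
  targets=[
    [[0,0,0,0,0,0,0],[0,0,0,0,0,0,0],[0,0,0,0,0,0,0],[0,0,0,0,0,0,0],[0,0,0,0,0,0,0]],
  ],
)

```text
t: 19.98
ee_pos: [515.1, 276.2, 303.8]
orientation: [-3.138, -0.147, -0.006]
ft_force: [2.3, -4.4, 10.3]
width: 23.9
grasp_force: 29.9
```

```bash
python3 -c "
from h import *
np.set_printoptions(precision=2,suppress=True)
o=readout.get_obs();q=o['orientation'];print(o['ee_pos'],o['ft_force'],o['moment'],'psi',2*np.degrees(np.arctan2(q[1],q[0]))-90,o['qpos'][5])"
```

```text
[515.11 276.18 303.75] [ 2.3  -4.43 10.35] [-0.91 -0.22 -0.01] psi -444.63638694990027 1.9505013376838316
```

>>> step_arm(
  targets=[
    [[0,0,0.02,0,0,0,0],[0,0,0.02,0,0,0,0],[0,0,0.02,0,0,0,0],[0,0,0.016,0,0,0,0],[0,0,0,0,0,0,0]],
  ],
)

```text
t: 20.6
ee_pos: [515.1, 276.2, 307.1]
orientation: [-3.138, -0.147, -0.006]
ft_force: [2.8, -3.1, 7.1]
width: 24.0
grasp_force: 29.9
```

```bash
python3 -c "
from h import *
np.set_printoptions(precision=2,suppress=True)
a=grab('scene','g');o=readout.get_obs();print(o['ee_pos'],o['ft_force'],o['moment'])
_,Ka,Ea=load('scene','g')
cv2.imwrite('pics/crop10.png',cv2.resize(a[105:185,300:385],None,fx=7,fy=7,interpolation=cv2.INTER_CUBIC))"
```

```text
[515.08 276.17 307.05] [ 2.92 -3.53  6.35] [-0.8  -0.53  0.04]
```

View pics/crop10.png

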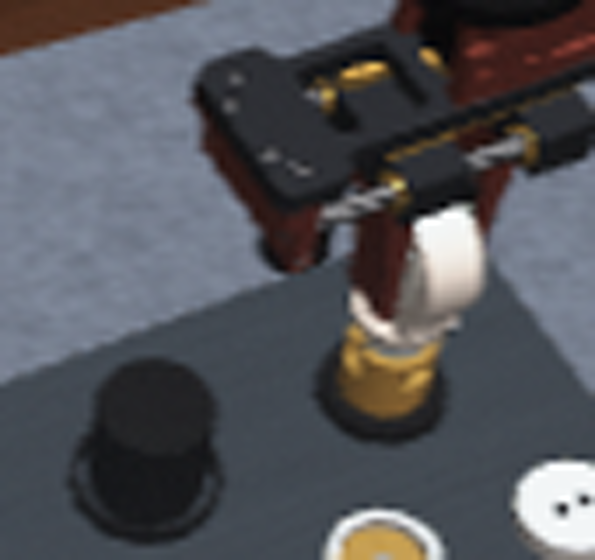

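The cap is still in its rim at (150,450), and the lamp is down on the barrel. I'll nudge it up slightly to check that the pins sit against the notch tops.

>>> step_arm(
  targets=[
    [[0,0,0.012,0,0,0,0],[0,0,0,0,0,0,0],[0,0,0,0,0,0,0],[0,0,0,0,0,0,0],[0,0,0,0,0,0,0]],
  ],
)

```text
t: 21.28
ee_pos: [515.0, 276.2, 307.5]
orientation: [-3.138, -0.147, -0.005]
ft_force: [4.4, -3.7, 6.4]
width: 23.8
grasp_force: 29.9
```

```bash
python3 -c "
from h import *
np.set_printoptions(precision=2,suppress=True)
o=readout.get_obs();q=o['orientation'];print(o['ee_pos'],o['ft_force'],o['moment'],2*np.degrees(np.arctan2(q[1],q[0]))-90)"
```

```text
[515.05 276.18 307.5 ] [ 4.44 -3.74  6.39] [-0.87 -0.65 -0.01] -444.6311356720143
```

```bash
python3 -c "
from h import *
print(ctrl.close_job())"
```

```text
the job is handed in; nothing more can be done
None
```

I handed the job in with the cap standing in its rim and the flat lamp twisted a quarter turn clockwise and still gripped. The height and spring force fit pins seated in the end notches; the hand-in gave no verdict.

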